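Get the masher out of the tub through its narrow opening and hold it up

TASK

Push the red knob on the orange tub's lid down and, keeping it pushed, turn it counter-clockwise seen from above to swing the black keeper bar right aside from the opening, and leave the bar there. Then take the wooden masher out through the opening, which is shorter than the masher so it has to come out slantwise, head first, and finish while still holding it in the gripper, still, with every part of it at least 3 cm above the lid and touching nothing but the gripper. Leave the other things around the tub where they stand.

Things in the scene. Friction and masses are not known exactly. Their poses are not given: they have to be found in the camera images.
- tub: Orange tub, fixed, outside 340 (its x) x 240 (y) x 125 mm high, on the 40 mm high grey step. Origin: centre of its underside, z up. Walls and floor 4 mm thick. White fixed lid, 5 mm thick, top at z = 125. The masher lies inside, level, along the tub's x, axis at z = 93, head to +x, tail hidden under the lid's closed part.
- opening (a point): Centre of the lid's only opening, at the lid's top: tub x = 65, y = 0, z = 125. Axes as the tub's. The opening is a rectangle, 180 mm along x (tub x = -25 to 155) by 120 mm along y.
- rests (a point): Middle of the tub's inner floor (z = 4 mm), axes as the tub's. Two grey notched rests carry the masher: 90 mm wide (y), 16 mm thick (x), at tub x = -22 (notch floor z = 81, under the handle) and x = 98 (z = 71, under the head); cheeks beside the masher rise 12 mm more. Elsewhere the tub is empty to its floor, so the tail can dip.
- knob_press (a joint): How far the knob is pushed down against its spring: 0 up, 0.008 m fully down. About 4 N to start, 8 N fully down; springs back when let go.
- knob_turn (a joint): Turn of knob and keeper bar, rad: 0 = bar along tub +x over the opening's middle; grows counter-clockwise from above to the stop at 1.45 (bar about along tub +y, tip 60 mm past the lid's edge). A catch blocks it past about 0.12 unless the knob is pushed down over 4 mm; past about 1.0 it can spring up again. Friction 0.03 N m holds it. Over 1.1 counts as aside.
- knob_grip (a point): On the knob's axis (tub x = -90, y = 0), 43 mm above the lid when up; moves with the knob. Red grip: upright bar 46 long, 16 thick, 21 to 55 mm above the lid; at turn 0 its length lies along tub x (pinch across y). Under it a black disc, 60 mm across, top at 22 mm, and the black keeper bar, 36 wide, reaching 175 mm from the axis, 14 to 20 mm above the lid.
- masher: Wooden masher, 280 mm long, 0.11 to 0.22 kg, loose. Origin on its axis, x along it towards the head. Round handle 24 mm thick from x = -150 (rounded tail) to the head; head 44 mm thick with round ends, x = 62 to 130. Balances at x = 30. At the start its x points along the tub's x.
- masher_grip (a point): Point on the masher's axis at its x = +28, on the handle just behind the head, at the balance point: a good place to pinch, across the handle from above.
- masher_head (a point): Point on the masher's axis at its x = +108, centre of the round front end of the head (radius 22 mm).
- masher_tail (a point): Point on the masher's axis at its x = -138, centre of the round tail end (radius 12 mm).
- bowl: Stainless steel bowl, 150 mm across, 60 high. Origin: centre of underside. Bystander on the step.
- jar: Clear glass jar with clip lid, 90 mm across, 118 high. Origin: centre of underside. Bystander on the step.
- pot: Terracotta pot with a green plant, 112 mm across, 115 high. Origin: centre of underside. Bystander on the step.
- mug: Blue mug, 76 mm across, 85 high. Origin: centre of underside. Bystander on the step.
- brush: Shoe brush, 160 x 50 x 38 mm, lying on the table. Origin: centre of underside. Bystander.
- spoon: Wooden-handled spoon lying on the table. Bystander.

How it is judged:
On the way, in this order (a step that is already met when the one before it is completed fails the run):
1. the knob is pushed down at least 4 mm while still unturned (value of joint knob_press above 0.004 m and value of joint knob_turn below 0.3 rad), for 0.05 s.
2. the keeper bar is swung aside (beyond 1.1 rad) with the masher still in the tub (value of joint knob_turn above 1.1 rad and z of masher_grip in the frame of tub below 0.12 m), for 0.1 s.
3. the masher comes out slantwise: its head above the lid while its tail is still below it (z of masher_head in the frame of tub above 0.135 m and z of masher_tail in the frame of tub below 0.113 m), for 0.05 s.
At the end, for the whole second after the job is handed in: Masher held in the fingers (over 1 N), still (under 0.03 m/s, 0.2 rad/s), every part at least 30 mm above the lid (tub z: head end centre over 177 mm, tail end centre over 167 mm), touching neither tub nor bystanders; keeper bar still beyond 1.1 rad (z of masher_head in the frame of tub above 0.177 m and z of masher_tail in the frame of tub above 0.167 m and contact force between masher and the fingers above 1 N and contact force between masher and tub below 0.1 N and contact force between masher and bowl below 0.1 N and contact force between masher and jar below 0.1 N and contact force between masher and pot below 0.1 N and contact force between masher and mug below 0.1 N and contact force between masher and brush below 0.1 N and contact force between masher and spoon below 0.1 N and linear speed of masher below 0.03 m/s and angular speed of masher below 0.2 rad/s and value of joint knob_turn above 1.1 rad); the arm keeps its last pose, push and grip.
It fails at once if a bystander is moved by more than 3 cm (distance of any of bowl, jar, pot, mug, brush, spoon from where it was at the start of the episode above 0.03 m).
It also fails if it takes over 58 s, if anything falls off the work surface, if the arm or the gripper's body presses on something with over 40 N, if the wrist force passes 120 N, or if a joint passes its speed limit or range.

ROBOT

A 6-joint arm with a two-finger parallel gripper is mounted at the origin on the work surface. World frame = base frame: x ahead of the robot, y to its left, z up, the work surface at z = 0. Lengths are in m, angles in rad, forces in N, time in s.
With the tool pointing down it reaches from about 0.25 to 0.85 m from the base axis. Payload 12.5 kg.
Tool frame: the origin (TCP) lies on the centre line of the jaws, within the pads' length; the fingertips stand 17 mm ahead of it and the grasp point (between the pads) lies 2 mm behind it; z points along the fingers, y is the line along which they close (so a half turn about z gives the same grasp; the last joint's range is limited). The gripper opens to 93 mm and grips with 3 to 60 N. Pads are 15 mm wide; open, the fingers measure 128 mm over their backs; the gripper's body (75 mm by 188 mm) begins 65 mm behind the grasp point.
Start: joints at [-1.424, 0.351, 1.652, -0, 1.139, -0.085], TCP at [0.126, -0.535, 0.236] pointing down, gripper open.
Joint ranges: [-2.75, 2.75], [-0.79, 2.1], [0.01, 2.65], [-1.57, 4.71], [0.07, 3.14], [-2.87, 2.87]. Speed limits (rad/s): [2.22, 2.22, 2.79, 3.14, 3.14, 3.14].

INTERFACE

Orientations are given as a unit quaternion [w, x, y, z].
In Python, from plant import r, get_image, calibration gives the robot as it stands.
- The arm moves only by the tool arm_command, never from a script. Its argument "targets" is a list of rows, each a list of 3 entries, a list of its own where there are three numbers: the finger opening in m, from 0 to 0.093, then the shift along the tool's x, y, z in m, then the turn, a rotation vector about the tool's x, y, z in degrees. A call has 1 to 20 rows; each row shifts and turns the commanded pose from where the row before left it, along the tool's axes as they then stand; what a row does not reach is not made up. A row lasts 1/12 s, in which the tool goes at most 41.7 mm and 7.16 degrees, less where a joint would pass 70% of its speed; a pose out of reach is approached as far as the arm can. A call is refused whole if a number of a shift passes 0.0417 or a number of a turn 7.16, either way. A call with a gripper value outside its range is refused whole. The fingers move at their own pace and stop on an object; "force" is the grip in N (left out, the last holds). Time passes only in rows, so rows that do not move let the fingers close. It gives the time, the measured TCP pose, the force, the opening and the grip force at its end, in the units of the state.
- r.sense(): the state, without advancing time (a new reading comes with each control period).
- get_image(name): name is "scene" or "top" or "wrist"; returns (picture, depth): 384x512x3 uint8, red, green, blue; 384x512 float32, m along the optical axis (not along the pixel's ray), 0 where there is no reading.
- calibration(name): a dict with "K" (3x3 intrinsics, pixels), "eye" and "rotation" of the camera in the world. Camera axes: x right, y up, looking along -z (the intrinsics and any distortion apply to the point x, -y, -z); pixel columns grow to the right and rows downward; lengths in m; the calibration is good to about 2 mm. A picture is of the moment at which its call begins: read the wrist's pose just before it. calibration takes no time and is no camera call; for the wrist camera it gives the pose at the moment of the call.
- r.sign_off(): hands the job in; it is judged then, once.
The state is a dict: "time": time; "joint_positions": joint angles; "dq": joint speeds; "joint_efforts": joint torques, N m; "ee_pos": TCP position; "tcp_rot": TCP orientation; "contact_force": force on the tool from outside, world axes, zero at the start; "moment": the same for the moment, N m; "opening": opening from 0.0 (shut) to 1.0 (fully open); "finger_force": force on a finger pad.
Only numpy, scipy, OpenCV 4.12 (cv2) and the standard library are available. Lean on these libraries where they do the work, as an engineer would, in place of code of your own. Each camera call takes 0.05 s, during which the arm holds its last target. There are 200 camera calls.

## Working session

There is one attempt and no reset: what is moved stays moved. The work goes in short steps, Python scripts to look and compute and a tool call to move; the robot and the scene stay as the last step left them, time stands still between calls to the robot, and variables do not carry over. Pictures are saved under pics/ and viewed, at most 10 in all, crops included, and the job is handed in when it is done.

Besides the shell and the picture viewer there is one more tool, called by a JSON object that holds its "fn" and its "kwargs". arm_command: Moves the arm, as the interface text tells. Its arguments: {"type":"object","properties":{"targets":{"type":"array"},"force":{"type":"number"}},"required":["targets"]}

```bash
mkdir -p pics
cat > h.py <<'E'
import numpy as np,cv2
from plant import r,get_image,calibration
def grab(n,f):
    c=calibration(n); p,d=get_image(n); cv2.imwrite('pics/%s.png'%f,p[:,:,::-1]); np.savez('pics/%s.npz'%f,p=p,d=d,K=c['K'],eye=c['eye'],R=c['rotation']); return c
def pts(f):
    z=np.load('pics/%s.npz'%f); d=z['d']; K=z['K']; v,u=np.mgrid[:d.shape[0],:d.shape[1]]
    P=np.stack([(u-K[0,2])/K[0,0]*d,-(v-K[1,2])/K[1,1]*d,-d],-1)@z['R'].T+z['eye']
    return z['p'],d,P
E
python3 - <<'E'
from h import *
print(r.sense())
for n in['scene','top']:
    c=grab(n,n+'0'); print(n,c)
    p,d,P=pts(n+'0')
a=np.hstack([cv2.imread('pics/top0.png')]);cv2.imwrite('pics/top0b.png',cv2.resize(a,(768,576)))
E
```

```text
{'time': 0.0, 'joint_positions': array([-1.42359520e+00,  3.51251155e-01,  1.65241670e+00, -2.03798896e-05,
        1.13905448e+00, -8.45733547e-02]), 'dq': array([ 0.00090289,  0.00022828,  0.00182268,  0.002235  , -0.00137798,
       -0.00163496]), 'joint_efforts': array([ 5.16832908e-03, -4.97306085e+01, -2.85247439e+01,  7.01637031e-02,
        2.58091179e-02, -1.06253208e-04]), 'ee_pos': array([ 0.12632636, -0.53497626,  0.23509604]), 'tcp_rot': array([-5.64275478e-04,  9.93291933e-01,  1.15632246e-01, -2.69324620e-05]), 'contact_force': array([-0.86907998,  0.53074025, -0.4358365 ]), 'moment': array([-0.02411939,  0.03350266, -0.06893512]), 'finger_force': 0.0, 'opening': 1.0000029735868696}
scene {'K': array([[378.02934699,   0.        , 254.8074282 ],
       [  0.        , 378.02934699, 186.34084754],
       [  0.        ,   0.        ,   1.        ]]), 'eye': array([ 0.98802519, -0.83864969,  1.10428085]), 'rotation': array([0.90081652, 0.36881252, 0.09268407, 0.20956283])}Traceback (most recent call last):
  File "<stdin>", line 5, in <module>
  File "h.py", line 7, in pts
    P=np.stack([(u-K[0,2])/K[0,0]*d,-(v-K[1,2])/K[1,1]*d,-d],-1)@z['R'].T+z['eye']
      ~~~~~~~~~~~~~~~~~~~~~~~~~~~~~~~~~~~~~~~~~~~~~~~~~~~~~~~~~~^~~~~~~~~
ValueError: matmul: Input operand 1 has a mismatch in its core dimension 0, with gufunc signature (n?,k),(k,m?)->(n?,m?) (size 4 is different from 3)
```

View pics/scene0.png

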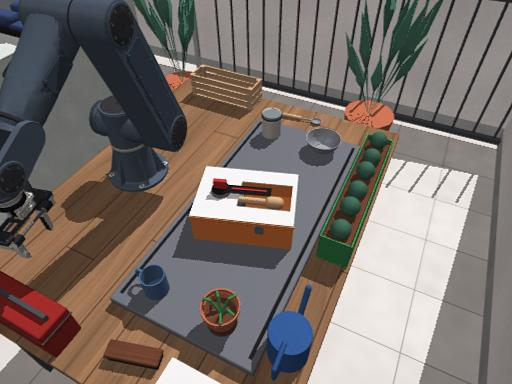

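The scene shows the tub mid-step. The knob is at about (220,184), the keeper bar runs to (270,190), and the masher head is at (275,203). The rotation comes as a quaternion, so I'll fix the helper.

```bash
cat > h.py <<'E'
import numpy as np,cv2
from scipy.spatial.transform import Rotation as Ro
from plant import r,get_image,calibration
Q=lambda q:Ro.from_quat(np.roll(q,-1))
def grab(n,f):
    c=calibration(n); p,d=get_image(n); cv2.imwrite('pics/%s.png'%f,p[:,:,::-1]); np.savez('pics/%s.npz'%f,p=p,d=d,K=c['K'],eye=c['eye'],R=Q(c['rotation']).as_matrix()); return c
def pts(f):
    z=np.load('pics/%s.npz'%f); d=z['d']; K=z['K']; v,u=np.mgrid[:d.shape[0],:d.shape[1]]
    P=np.stack([(u-K[0,2])/K[0,0]*d,-(v-K[1,2])/K[1,1]*d,-d],-1)@z['R'].T+z['eye']
    return z['p'],d,P
def lid(f,zlo=.155,zhi=.175):
    p,d,P=pts(f); m=(d>0)&(P[...,2]>zlo)&(P[...,2]<zhi)&(p.min(-1)>150)
    m=m.astype(np.uint8); n,l,s,_=cv2.connectedComponentsWithStats(m); k=1+np.argmax(s[1:,4])
    X=P[l==k]; print(f,len(X),'z med',np.median(X[:,2]), 'minrect',cv2.minAreaRect(X[:,:2].astype(np.float32)))
E
python3 - <<'E'
from h import *
for n in['scene','top']:
    c=grab(n,n+'0'); print(n,c['eye'],c['K'][0,0]); lid(n+'0')
    p,d,P=pts(n+'0')
    red=(p[...,0]>150)&(p[...,1]<60)&(p[...,2]<80)&(P[...,2]>.17)&(P[...,2]<.24)
    X=P[red];print('red',len(X),X.min(0),X.max(0))
cv2.imwrite('pics/top0b.png',cv2.resize(cv2.imread('pics/top0.png'),(768,576)))
E
```

```text
scene [ 0.98802519 -0.83864969  1.10428085] 378.02934699218827
scene0 3224 z med 0.16509373140890998 minrect ((0.5502930283546448, -0.05604812502861023), (0.3422102630138397, 0.24678075313568115), 17.707889556884766)
red 72 [ 0.44963308 -0.09429598  0.18363397] [ 0.61530852 -0.03388419  0.22329935]
top [ 0.42642667 -0.00635211  1.78594996] 446.29646627002177
top0 4130 z med 0.16416593772097443 minrect ((0.5508103966712952, -0.05576528608798981), (0.3401693105697632, 0.24353773891925812), 18.216033935546875)
red 127 [ 0.4437356  -0.09509374  0.17747749] [ 0.61474872 -0.03211955  0.22660145]
```

View pics/top0b.png

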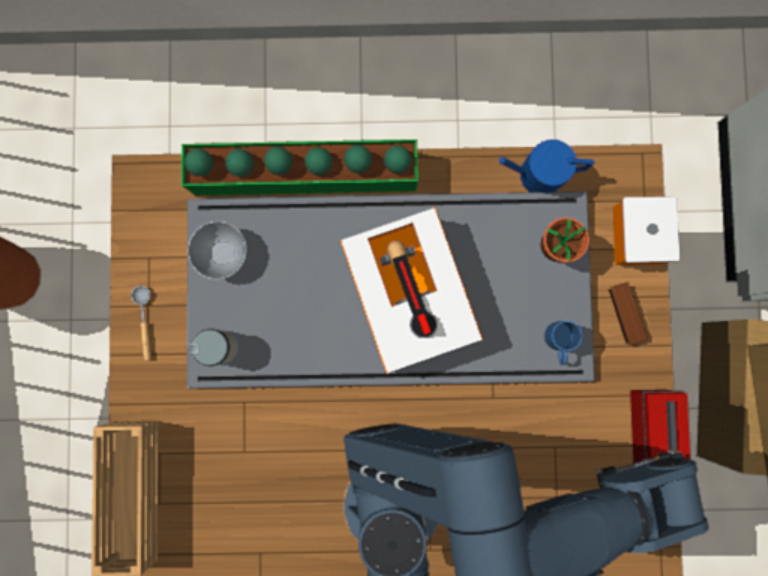

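The top view shows up as world +x and left as +y. The tub has a yaw of about 18° and its centre is at about (0.5505, -0.056). The knob at (425,322) is then at world (0.465, -0.084). I'll move above it now.

{"fn": "arm_command", "kwargs": {"targets": [[0.093,[0.0241,-0.02,-0.0036],[0,0,0]],[0.093,[0.0241,-0.02,-0.0036],[0,0,0]],[0.093,[0.0241,-0.02,-0.0036],[0,0,0]],[0.093,[0.0241,-0.02,-0.0036],[0,0,0]],[0.093,[0.0241,-0.02,-0.0036],[0,0,0]],[0.093,[0.0241,-0.02,-0.0036],[0,0,0]],[0.093,[0.0241,-0.02,-0.0036],[0,0,0]],[0.093,[0.0241,-0.02,-0.0036],[0,0,0]],[0.093,[0.0241,-0.02,-0.0036],[0,0,0]],[0.093,[0.0241,-0.02,-0.0036],[0,0,0]],[0.093,[0.0241,-0.02,-0.0036],[0,0,0]],[0.093,[0.0241,-0.02,-0.0036],[0,0,0]],[0.093,[0.0241,-0.02,-0.0036],[0,0,0]],[0.093,[0.0241,-0.02,-0.0036],[0,0,0]],[0.093,[0.0241,-0.02,-0.0036],[0,0,0]],[0.093,[0.0241,-0.02,-0.0036],[0,0,0]],[0.093,[0.0241,-0.02,-0.0036],[0,0,0]],[0.093,[0.0241,-0.02,-0.0036],[0,0,0]],[0.093,[0,0,0],[0,0,-4.7]],[0.093,[0,0,0],[0,0,0]]]}}

```text
time: 1.82
ee_pos: [0.4663, -0.0841, 0.3002]
tcp_rot: [-0.0, 0.987, 0.159, -0.0]
contact_force: [-0.5, 0.5, 0.6]
opening: 0.998
finger_force: 0.0
```

```bash
cat >> h.py <<'E'
def pose():
    s=r.sense(); R=Q(s['tcp_rot']).as_matrix(); print('t',s['time'],'tcp',s['ee_pos'].round(4),'xdir',np.degrees(np.arctan2(R[1,0],R[0,0])).round(2),'z',R[:,2].round(3),'F',s['contact_force'].round(2),'M',s['moment'].round(2),'op',s['opening'],'ff',s['finger_force']); return s,R
def redfit(f):
    p,d,P=pts(f); q=p.astype(int); m=(q[...,0]>110)&(q[...,1]<70)&(q[...,2]<80)&(P[...,2]>.213)&(P[...,2]<.232)&(d>0)
    X=P[m]; print('red top',len(X),X.mean(0).round(4),np.median(X[:,2]),cv2.minAreaRect(X[:,:2].astype(np.float32)))
E
python3 - <<'E'
from h import *
s,R=pose(); c=grab('wrist','w1'); print(c['eye']); 
for f in (redfit,lid):
    try: f('w1')
    except Exception as e: print(e)
E
```

```text
t 1.8167 tcp [ 0.4663 -0.0841  0.3002] xdir 18.33 z [-0.  0. -1.] F [-0.52  0.46  0.63] M [-0.03 -0.01 -0.02] op 0.998249733861143 ff 0.0
[ 0.53323262 -0.06134797  0.4500072 ]
red top 1163 [ 0.4679 -0.0825  0.2205] 0.22055431563870273 ((0.4664701223373413, -0.08271468430757523), (0.04434402659535408, 0.014326455071568489), 18.671464920043945)
w1 26909 z med 0.16569501629737732 minrect ((0.4886586666107178, -0.03956526517868042), (0.23094063997268677, 0.1718224287033081), 18.325035095214844)
```

View pics/w1.png

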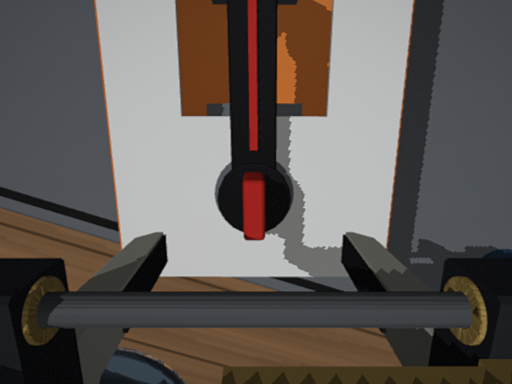

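The wrist view shows the knob centred between the fingers at (255,205), with the keeper bar straight along the tub's x. I'll lower the gripper and pinch.

{"fn": "arm_command", "kwargs": {"targets": [[0.06,[0,-0.0012,0.02],[0,0,0]],[0.05,[0,0,0.02],[0,0,0]],[0.05,[0,0,0.02],[0,0,0]],[0.05,[0,0,0.015],[0,0,0]],[0.05,[0,0,0.01],[0,0,0]],[0.05,[0,0,0.006],[0,0,0]],[0.0,[0,0,0],[0,0,0]],[0.0,[0,0,0],[0,0,0]],[0.0,[0,0,0],[0,0,0]],[0.0,[0,0,0],[0,0,0]],[0.0,[0,0,0],[0,0,0]],[0.0,[0,0,0],[0,0,0]]], "force": 30}}

```text
time: 2.87
ee_pos: [0.4657, -0.0841, 0.2098]
tcp_rot: [0.0, 0.988, 0.156, 0.0]
contact_force: [0.8, -0.4, -0.6]
opening: 0.19
finger_force: 0.0
```

{"fn": "arm_command", "kwargs": {"targets": [[0.0,[0,0,0],[0,0,0]],[0.0,[0,0,0],[0,0,0]],[0.0,[0,0,0],[0,0,0]],[0.0,[0,0,0.002],[0,0,0]],[0.0,[0,0,0.002],[0,0,0]],[0.0,[0,0,0.002],[0,0,0]],[0.0,[0,0,0.002],[0,0,0]],[0.0,[0,0,0],[0,0,0]],[0.0,[0,0,0],[0,0,0]]]}}

```text
time: 3.62
ee_pos: [0.4657, -0.0841, 0.2017]
tcp_rot: [0.0, 0.988, 0.156, 0.0]
contact_force: [-2.2, 0.8, 8.1]
opening: 0.169
finger_force: 30.0
```

{"fn": "arm_command", "kwargs": {"targets": [[0.0,[0,0,0],[0,0,-5]],[0.0,[0,0,0],[0,0,-5]],[0.0,[0,0,0],[0,0,-5]],[0.0,[0,0,0],[0,0,-5]],[0.0,[0,0,0],[0,0,-5]],[0.0,[0,0,0],[0,0,-5]]]}}

```text
time: 4.12
ee_pos: [0.466, -0.0846, 0.2018]
tcp_rot: [0.001, 0.913, 0.409, 0.0]
contact_force: [0.6, -3.3, 6.7]
opening: 0.169
finger_force: 30.0
```

{"fn": "arm_command", "kwargs": {"targets": [[0.0,[0,0,0],[0,0,-5]],[0.0,[0,0,0],[0,0,-5]],[0.0,[0,0,0],[0,0,-5]],[0.0,[0,0,0],[0,0,-5]],[0.0,[0,0,0],[0,0,-5]],[0.0,[0,0,0],[0,0,-5]],[0.0,[0,0,0],[0,0,-5]],[0.0,[0,0,0],[0,0,-5]],[0.0,[0,0,0],[0,0,-5]],[0.0,[0,0,0],[0,0,-5]],[0.0,[0,0,0],[0,0,0]],[0.0,[0,0,0],[0,0,0]]]}}

```text
time: 5.12
ee_pos: [0.4669, -0.0848, 0.2022]
tcp_rot: [0.002, 0.656, 0.755, 0.001]
contact_force: [3.7, -3.1, 7.2]
opening: 0.171
finger_force: 29.9
```

```bash
python3 -c "
from h import *
pose()"
```

```text
t 5.1167 tcp [ 0.4669 -0.0848  0.2022] xdir 98.02 z [ 0.004 -0.002 -1.   ] F [ 3.69 -3.15  7.21] M [-0.62 -0.73  0.05] op 0.1712084877089988 ff 29.947881996631622
```

Turned 80° with the knob held down. I'll release, rise, rotate back, and move over the opening to look.

{"fn": "arm_command", "kwargs": {"targets": [[0.06,[0,0,0],[0,0,0]],[0.06,[0,0,0],[0,0,0]],[0.06,[0,0,0],[0,0,0]],[0.06,[0,0,0],[0,0,0]],[0.06,[0,0,-0.02],[0,0,0]],[0.06,[0,0,-0.03],[0,0,0]],[0.06,[0,0,-0.03],[0,0,6.7]],[0.06,[0,0,-0.03],[0,0,6.7]],[0.06,[0,0,-0.02],[0,0,6.7]],[0.06,[0,0,0],[0,0,6.7]],[0.06,[0,0,0],[0,0,6.7]],[0.06,[0,0,0],[0,0,6.7]],[0.06,[0,0,0],[0,0,6.7]],[0.06,[0,0,0],[0,0,6.7]],[0.06,[0,0,0],[0,0,6.7]],[0.06,[0,0,0],[0,0,6.7]],[0.06,[0,0,0],[0,0,6.7]],[0.06,[0.02,0,0],[0,0,6.3]],[0.06,[0.035,0,0],[0,0,0]],[0.06,[0.035,0,0],[0,0,0]]]}}

```text
time: 6.78
ee_pos: [0.5508, -0.0539, 0.3311]
tcp_rot: [-0.0, 0.988, 0.155, -0.0]
contact_force: [0.4, -1.5, -0.2]
opening: 0.645
finger_force: 0.0
```

{"fn": "arm_command", "kwargs": {"targets": [[0.06,[0,0,0],[0,0,0]],[0.06,[0,0,0],[0,0,0]]]}}

```text
time: 6.95
ee_pos: [0.5506, -0.0537, 0.3298]
tcp_rot: [-0.0, 0.988, 0.157, -0.001]
contact_force: [-0.3, -0.9, -0.1]
opening: 0.641
finger_force: 0.0
```

Run:
```python
from h import *
s,R=pose(); c=grab('wrist','w2'); print(c['eye']); lid('w2')
p,d,P=pts('w2')
a=np.radians(18.3); O=np.array([.5505,-.056]); ca,sa=np.cos(a),np.sin(a)
T=np.stack([(P[...,0]-O[0])*ca+(P[...,1]-O[1])*sa,-(P[...,0]-O[0])*sa+(P[...,1]-O[1])*ca,P[...,2]-.04],-1)
np.save('pics/T2.npy',T)
q=p.astype(int)
m=(d>0)&(T[...,2]>.075)&(T[...,2]<.119)&(abs(T[...,1])<.04)&(T[...,0]>-.025)&(T[...,0]<.16)&(q[...,0]-q[...,2]>25)
X=T[m]
for x in np.arange(-.02,.16,.01):
    b=X[abs(X[:,0]-x)<.003]
    if len(b): print(x.round(3),len(b),b.min(0).round(4),b.max(0).round(4))
```

```text
t 6.95 tcp [ 0.5506 -0.0537  0.3298] xdir 18.05 z [-0.003  0.001 -1.   ] F [-0.25 -0.88 -0.06] M [-0.    0.01 -0.05] op 0.6406765407211997 ff 0.0
[ 0.61795671 -0.03135581  0.47948309]
w2 37338 z med 0.16568870405738417 minrect ((0.5732721090316772, -0.04863971471786499), (0.2715799808502197, 0.24254575371742249), 18.334766387939453)
-0.02 128 [-0.023  -0.0107  0.096 ] [-0.0171  0.0126  0.1068]
-0.01 133 [-0.013  -0.0107  0.0958] [-0.007   0.0124  0.1077]
0.0 134 [-0.003  -0.0106  0.0964] [0.0029 0.0123 0.1069]
0.01 134 [ 0.0071 -0.0105  0.0968] [0.0129 0.0122 0.1064]
0.02 139 [ 0.017  -0.0105  0.0965] [0.023  0.0121 0.1073]
0.03 136 [ 0.0271 -0.0104  0.0972] [0.0329 0.0119 0.1074]
0.04 139 [ 0.037  -0.0104  0.0971] [0.043  0.0118 0.1075]
0.05 151 [ 0.047  -0.0103  0.0926] [0.053  0.0128 0.1072]
0.06 144 [ 0.0574 -0.0102  0.0946] [0.0625 0.0127 0.1078]
0.07 204 [ 0.067 -0.016  0.095] [0.0728 0.0173 0.1113]
0.08 296 [ 0.0772 -0.0198  0.0934] [0.0829 0.0223 0.1162]
0.09 294 [ 0.087  -0.0207  0.0975] [0.093  0.0218 0.1172]
0.1 310 [ 0.097  -0.0205  0.0985] [0.103  0.0216 0.1173]
0.11 334 [ 0.107  -0.0335  0.0824] [0.113  0.0353 0.1176]
0.12 254 [ 0.117  -0.0193  0.0975] [0.123  0.0203 0.1154]
0.13 69 [ 0.1271 -0.0107  0.0971] [0.1313 0.0136 0.1077]
```

View pics/w2.png

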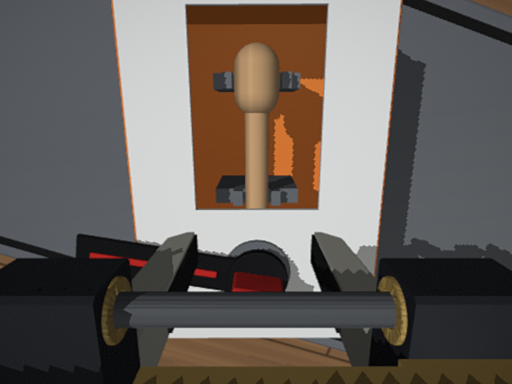

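The wrist view shows the keeper bar aside on the left and the masher in the opening. The head tip is at (257,43), the handle meets the head near (257,110), and the lid's rear edge is at row 208. From depth, the head tip is at tub x = 132, so the grip point is at tub x = 30, y ≈ 1 mm. I'll lower and pinch the handle.

{"fn": "arm_command", "kwargs": {"targets": [[0.05,[0.015,0.0014,0],[0,0,-0.3]],[0.05,[0.014,0,0.015],[0,0,0]],[0.05,[0,0,0.03],[0,0,0]],[0.05,[0,0,0.03],[0,0,0]],[0.05,[0,0,0.03],[0,0,0]],[0.05,[0,0,0.03],[0,0,0]],[0.05,[0,0,0.03],[0,0,0]],[0.05,[0,0,0.02],[0,0,0]],[0.05,[0,0,0.014],[0,0,0]],[0.05,[0,0,0],[0,0,0]],[0.05,[0,0,0],[0,0,0]]]}}

```text
time: 7.92
ee_pos: [0.5775, -0.0469, 0.1327]
tcp_rot: [-0.0, 0.987, 0.159, -0.0]
contact_force: [-0.2, -0.1, 0.7]
opening: 0.537
finger_force: 0.0
```

```bash
python3 -c "
from h import *
pose()"
```

```text
t 7.9167 tcp [ 0.5775 -0.0469  0.1327] xdir 18.25 z [-0.001  0.    -1.   ] F [-0.15 -0.11  0.72] M [ 0.   -0.03 -0.04] op 0.5371940505051529 ff 0.0
```

{"fn": "arm_command", "kwargs": {"targets": [[0.0,[0,0,0.001],[0,0,0]],[0.0,[0,0,0],[0,0,0]],[0.0,[0,0,0],[0,0,0]],[0.0,[0,0,0],[0,0,0]],[0.0,[0,0,0],[0,0,0]],[0.0,[0,0,0],[0,0,0]],[0.0,[0,0,0],[0,0,0]],[0.0,[0,0,-0.004],[0,0,0]],[0.0,[0,0,-0.004],[0,0,0]],[0.0,[0,0,0],[0,0,0]]], "force": 45}}

```text
time: 8.75
ee_pos: [0.5785, -0.0466, 0.1401]
tcp_rot: [0.0, 0.987, 0.159, 0.0]
contact_force: [-0.5, 0.5, -0.8]
opening: 0.243
finger_force: 45.0
```

{"fn": "arm_command", "kwargs": {"targets": [[0.0,[0,0,-0.0039],[0,4,0]],[0.0,[0,0,-0.0039],[0,4,0]],[0.0,[0,0,-0.0039],[0,4,0]],[0.0,[0,0,-0.0039],[0,4,0]],[0.0,[0,0,0],[0,0,0]]]}}

```text
time: 9.17
ee_pos: [0.5755, -0.0474, 0.155]
tcp_rot: [-0.022, 0.978, 0.157, 0.138]
contact_force: [-0.7, 0.1, -2.1]
opening: 0.249
finger_force: 45.0
```

```bash
cat >> h.py <<'E'
def where():
    s,R=pose(); a=np.radians(18.3); A=Ro.from_euler('z',-a).as_matrix(); O=np.array([.5505,-.056,.04])
    g=A@(s['ee_pos']-.002*R[:,2]-O); x=A@R[:,0]
    f=lambda k:(g+x*k).round(4)
    print('grip',f(0),'head',f(.08),'tail',f(-.166),'tilt',np.degrees(np.arcsin(x[2])).round(2),'axis z at -25',(g[2]+(-.025-g[0])*x[2]/x[0]).round(4))
E
python3 -c "
from h import *
where()"
```

```text
t 9.1667 tcp [ 0.5755 -0.0474  0.155 ] xdir 18.22 z [ 0.264  0.087 -0.961] F [-0.67  0.1  -2.06] M [-0.11  0.21 -0.06] op 0.24903101588803922 ff 44.99928116798401
grip [0.0259 0.0003 0.117 ] head [0.1028 0.0002 0.1392] tail [-0.1336  0.0005  0.0709] tilt 16.12 axis z at -25 0.1022
```

As planned, with the forces only carrying the masher's weight. I'll continue to 28° and start the slide.

{"fn": "arm_command", "kwargs": {"targets": [[0.0,[0,0,-0.0038],[0,4,0]],[0.0,[0,0,-0.0038],[0,4,0]],[0.0,[0,0,-0.0038],[0,4,0]],[0.0,[0,0,0],[0,0,0]],[0.0,[0.01,0,0],[0,0,0]],[0.0,[0.01,0,0],[0,0,0]],[0.0,[0,0,0],[0,0,0]]]}}

```text
time: 9.75
ee_pos: [0.5915, -0.0425, 0.1758]
tcp_rot: [-0.038, 0.958, 0.155, 0.238]
contact_force: [0.6, -1.1, -0.8]
opening: 0.247
finger_force: 45.0
```

```bash
python3 -c "
from h import *
where(); grab('scene','s2'); im=cv2.imread('pics/s2.png')[140:270,160:330]; cv2.imwrite('pics/s2b.png',cv2.resize(im,None,fx=4.4,fy=4.4,interpolation=2))"
```

```text
t 9.75 tcp [ 0.5915 -0.0425  0.1758] xdir 18.33 z [ 0.445  0.147 -0.884] F [ 0.63 -1.13 -0.75] M [-0.08  0.28 -0.  ] op 0.24731983417124395 ff 44.99986410140991
grip [ 4.220e-02 -1.000e-04  1.376e-01] head [ 0.1129 -0.      0.175 ] tail [-0.1044 -0.0002  0.0599] tilt 27.91 axis z at -25 0.102
```

View pics/s2b.png

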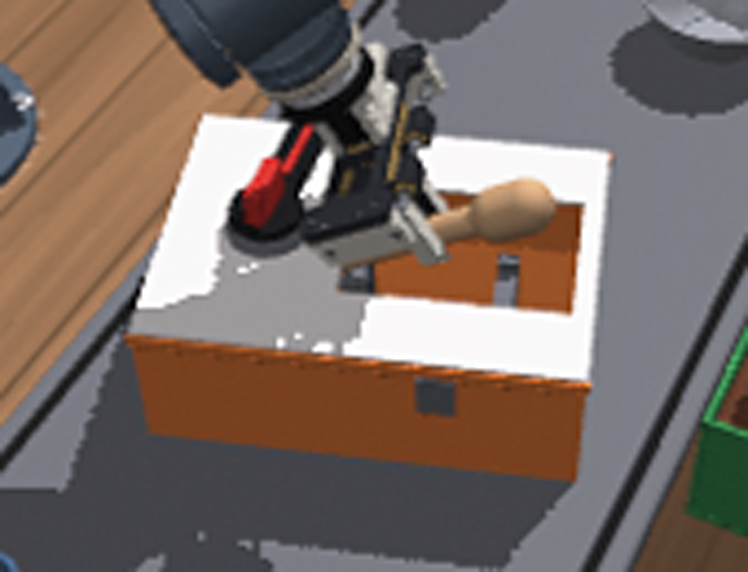

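The crop shows the masher slanting out head-up at (515,210), with its tail under the lid, the keeper bar aside behind the gripper, and everything clear. I'll slide it another 130 mm along its axis.

{"fn": "arm_command", "kwargs": {"targets": [[0.0,[0.013,0,0],[0,0,0]],[0.0,[0.013,0,0],[0,0,0]],[0.0,[0.013,0,0],[0,0,0]],[0.0,[0.013,0,0],[0,0,0]],[0.0,[0.013,0,0],[0,0,0]],[0.0,[0.013,0,0],[0,0,0]],[0.0,[0.013,0,0],[0,0,0]],[0.0,[0.013,0,0],[0,0,0]],[0.0,[0.013,0,0],[0,0,0]],[0.0,[0.013,0,0],[0,0,0]],[0.0,[0,0,0],[0,0,0]],[0.0,[0,0,0],[0,0,0]]]}}

```text
time: 10.8
ee_pos: [0.6984, -0.0067, 0.2352]
tcp_rot: [-0.038, 0.958, 0.154, 0.238]
contact_force: [-0.1, -0.3, -2.0]
opening: 0.249
finger_force: 45.0
```

```bash
python3 -c "
from h import *
where()"
```

```text
t 10.8 tcp [ 0.6984 -0.0067  0.2352] xdir 18.3 z [ 0.444  0.147 -0.884] F [-0.07 -0.32 -1.98] M [-0.08  0.33  0.  ] op 0.24860578718963974 ff 44.99947428703308
grip [0.155  0.0004 0.197 ] head [0.2257 0.0004 0.2344] tail [0.0083 0.0004 0.1194] tilt 27.88 axis z at -25 0.1018
```

{"fn": "arm_command", "kwargs": {"targets": [[0.0,[0.0047,0,-0.0088],[0,0,0]],[0.0,[0.0047,0,-0.0088],[0,0,0]],[0.0,[0.0047,0,-0.0088],[0,0,0]],[0.0,[0.0047,0,-0.0088],[0,0,0]],[0.0,[0.0047,0,-0.0088],[0,0,0]],[0.0,[0.0047,0,-0.0088],[0,0,0]],[0.0,[0.0047,0,-0.0088],[0,0,0]],[0.0,[0.0047,0,-0.0088],[0,0,0]],[0.0,[0.0047,0,-0.0088],[0,0,0]],[0.0,[0.0047,0,-0.0088],[0,0,0]],[0.0,[0,0,0],[0,0,0]],[0.0,[0,0,0],[0,0,0]],[0.0,[0,0,0],[0,0,0]],[0.0,[0,0,0],[0,0,0]],[0.0,[0,0,0],[0,0,0]]]}}

```text
time: 12.05
ee_pos: [0.6988, -0.0067, 0.335]
tcp_rot: [-0.039, 0.958, 0.154, 0.238]
contact_force: [0.1, 0.7, -1.4]
opening: 0.246
finger_force: 45.0
```

```bash
python3 -c "
from h import *
where(); grab('scene','s3'); im=cv2.imread('pics/s3.png')[100:270,140:360]; cv2.imwrite('pics/s3b.png',cv2.resize(im,None,fx=3.4,fy=3.4,interpolation=2))"
```

```text
t 12.05 tcp [ 0.6988 -0.0067  0.335 ] xdir 18.26 z [ 0.445  0.147 -0.883] F [ 0.11  0.73 -1.35] M [-0.1   0.38  0.02] op 0.24612510558986828 ff 44.999619126319885
grip [0.1554 0.0003 0.2968] head [2.260e-01 2.000e-04 3.343e-01] tail [0.0087 0.0003 0.219 ] tilt 27.94 axis z at -25 0.2011
```

View pics/s3b.png

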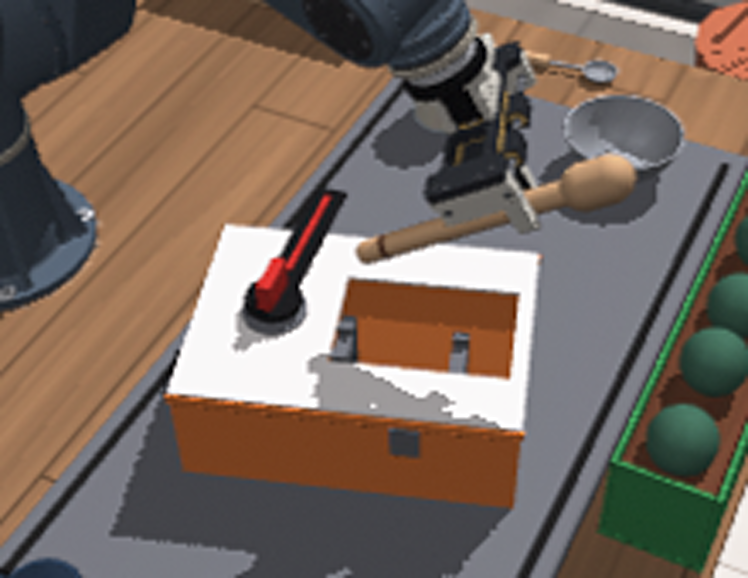

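The whole masher hangs in the gripper, with the tail at (365,250) and the head at (600,185) both well above the lid. The keeper bar is aside at (310,240). Handing in.

```bash
python3 -c "
from h import *
print(r.sign_off())"
```

```text
the job is handed in; nothing more can be done
None
```

The job is handed in: the keeper bar was turned about 80° (1.39 rad) aside, and the masher came out head first and is held still, its lower (tail) end about 80 mm above the lid; the sign-off gave no verdict.

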